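# Take the static off a bearing ball in its tray at the ionising blower

## Task

The bearing ball in the yellow tray has picked up static and goes to the running ionising blower: first lower the lid of the blue ball case gently until it is fully shut, so that no dust is blown onto the other balls. Then take the tray by its upright grip and carry it, never tipping it and never touching its black ball, which must stay in its pocket, and finish still holding the tray up, level and still in the air stream, with the ball in line with the middle of the blower's grille and about 15 cm in front of it. Do not put the tray down or let go of it, and leave the gear, the bearing ring and the bottle where they are.

Things in the scene. Friction and masses are not known exactly. Their poses are not given: they have to be found in the camera images.
- ball_case: Blue moulded case, fixed to the bench, 140 (its x) x 180 (its y) x 45 mm high, with eleven black balls in pale grey foam. Origin: centre of its underside. Its front faces its -x (roughly to the robot); the lid's hinge runs along its +x upper edge.
- case_lid (a joint): Angle of the case's lid (rad): 0 = fully shut and flat, growing as the front edge rises; pi/2 = upright; it starts open between about 50 and 83 degrees. Stiff friction hinge: the lid stays where it is left and takes 1 to 3 N at its front edge to move. Fully shut, the lid lies on a stop.
- case_lid_hinge (a point): Middle of the lid's hinge line: 70 mm along the case's +x from the case's origin, 45 mm above the bench. The hinge axis is the case's y.
- case_lid_edge (a point): Middle of the lid's front edge on its outer (upper) face. The lid is a blue slab 140 mm from hinge to front edge, 180 mm wide, 12 mm thick; its inner face passes through the hinge line, so shut its top is 57 mm above the bench. Opened, its outer face looks away from the robot.
- tray: Yellow plastic carrying tray, about 0.15 kg, plate 110 (its x) x 64 (its y) x 12 mm. Origin: centre of its underside. A round pocket, 36 mm wide and 4 mm deep, is centred 32 mm along its +x. An upright grip, 36 (x) x 16 (y) mm, stands on the plate centred 32 mm along its -x and rises to 52 mm above the underside. z points up. It starts on the bench with its grip end roughly towards the robot.
- tray_grip (a point): Point inside the upright grip, 32 mm along the tray's -x, 37 mm above the tray's underside; the grip's 16 mm thickness lies along the tray's y.
- tray_pocket (a point): Where the ball's centre is when it lies in the middle of the pocket: 32 mm along the tray's +x, 19 mm above the tray's underside. The loose ball can roll up to 10 mm off this point inside the pocket.
- ball: The loose black bearing ball (alike to those in the case), 22 mm in diameter, 18 g, in the tray's pocket. Not to be touched by the robot.
- ball_center (a point): Centre of the black ball.
- blower: Ionising blower, a teal box fixed to the bench, 90 (its x) x 160 (its y) x 205 mm high with a carrying handle to 234 mm. Origin: centre of its underside. The front with the round grille faces its -x.
- blower_grille (a point): Centre of the outside of the blower's round grille (120 mm across), 53 mm along the blower's -x from its origin, 130 mm above the bench. Axes as the blower's: the air leaves level along -x.
- gear: Steel spur gear lying flat, 70 mm in diameter, 23 mm high, loose. Leave alone. Origin: centre of its underside.
- race: Steel bearing ring lying flat, 60 mm in diameter, 16 mm high, loose. Leave alone. Origin: centre of its underside.
- bottle: Small amber bottle with a black cap, 36 mm in diameter, 75 mm high, loose. Leave alone. Origin: centre of its underside.

How it is judged (in metres and radians):
On the way, in this order (a step that is already met when the one before it is completed fails the run):
1. the lid of the ball case is fully shut (value of joint case_lid below 0.05 rad), for 0.2 s.
2. the tray is lifted off the bench with the ball in its pocket (height (world z) of tray above 0.03 m and contact force between the fingers and tray above 0.5 N and distance between ball_center and tray_pocket below 0.016 m), for 0.2 s.
At the end, for the whole second after the job is handed in: Lid shut (0.05 rad); fingers hold the tray clear of blower and bottle, still (0.03 m/s), level (0.10 rad); ball in its pocket (16 mm), 100 to 200 mm before the grille, within 30 mm of its axis sideways and in height; gear, ring and bottle moved less than 20 mm (value of joint case_lid below 0.05 rad and contact force between the fingers and tray above 0.5 N and contact force between tray and blower below 0.1 N and contact force between tray and bottle below 0.1 N and angle between tray's own z axis and vertical below 0.1 rad and linear speed of tray below 0.03 m/s and distance between ball_center and tray_pocket below 0.016 m and x of ball_center in the frame of blower_grille between -0.2 and -0.1 m and y of ball_center in the frame of blower_grille between -0.03 and 0.03 m and z of ball_center in the frame of blower_grille between -0.03 and 0.03 m and distance of each of gear, race, bottle from where it was at the start of the episode below 0.02 m); the arm keeps its last pose, push and grip.
It fails at once if the lid is slammed (comes down onto the case faster than 2.5 rad/s) (value of joint case_lid below 0.25 rad and velocity of joint case_lid below -2.5 rad/s).
It fails at once if the ball leaves its pocket (distance between ball_center and tray_pocket above 0.018 m).
It fails at once if the tray is tipped by more than 0.35 rad (angle between tray's own z axis and vertical above 0.35 rad).
It fails at once if the robot touches the ball (contact force between any of the fingers, the arm and ball above 0.2 N).
It fails at once if the gear, bearing ring or bottle is pushed away (distance of any of gear, race, bottle from where it was at the start of the episode above 0.02 m).
It also fails if it takes over 58 s, if anything falls off the work surface, if the arm or the gripper's body presses on something with over 40 N, if the wrist force passes 120 N, or if a joint passes its speed limit or range.

## Robot

A 6-joint arm with a two-finger parallel gripper is mounted at the origin on the work surface. World frame = base frame: x ahead of the robot, y to its left, z up, the work surface at z = 0. Lengths are in m, angles in degrees, forces in N, time in s.
With the tool pointing down it reaches from about 0.25 to 0.725 m from the base axis. Payload 9.7 kg.
Tool frame: the origin (TCP) lies midway between the tips of the shut fingers; the grasp point (between the pads) lies 19 mm behind it (bot.pinch_z is the distance from the TCP to the grasp point, in m); z points along the fingers, y is the direction in which the jaws open and shut (so a half turn about z gives the same grasp; the last joint's range is limited). The gripper opens to 85 mm and grips with 20 to 120 N. Pads are 22 mm wide; open, the fingers measure 114 mm over their backs; the gripper's body (76 mm by 85 mm) begins 54 mm behind the grasp point. The pads swing forward as they close: fully open they stand 13 mm farther back than shut.
Start: joints at [-65.833, 4.979, 10.078, 95.1, 0, 90], TCP at [0.225, -0.502, 0.197] pointing down, gripper open.
Joint ranges: [-179.16, 179.16], [-48.56, 103.87], [-65.8, 70.77], [-126.05, 130.52], [-82.76, 87.17], [-180, 180]. Speed limits (degrees/s): [127.2, 127.2, 147.25, 180, 180, 180].

## Interface

Orientations are given as [roll, pitch, yaw] about the fixed x, y, z axes, in that order (R = Rz(yaw) Ry(pitch) Rx(roll)).
In Python, from workcell import bot, imaging gives the robot as it stands.
- The arm moves only by the tool servo_tool, never from a script. Its argument "moves" is a list that holds one entry, the list of rows, each a list of 7 numbers: the turn, a rotation vector about the tool's x, y, z in rad, then the shift along the tool's x, y, z in cm, then the finger opening in cm, from 0 to 8.54. A call has 1 to 12 rows; each row shifts and turns the pose as measured when the row begins, along the tool's axes as they then stand; what a row does not reach is not made up. A row lasts 1/12 s, in which the tool goes at most 41.7 mm and 7.16 degrees, less where a joint would pass 70% of its speed; a pose out of reach is approached as far as the arm can. A call is refused whole if a number of a shift passes 4.17 or a number of a turn 0.125, either way. A call with a gripper value outside its range is refused whole. The fingers move at their own pace and stop on an object; "force" is the grip in N (left out, the last holds). Time passes only in rows, so rows that do not move let the fingers close. It gives the time, the measured TCP pose, the force and the opening at its end, in the units of the state.
- bot.get_obs(): the state, without advancing time (a new reading comes with each control period).
- imaging.camera(name): name is "scene" or "top"; returns the picture (480x640x3 uint8, blue, green, red); there is no depth.
- imaging.calibration(name): a dict with "fx", "fy", "cx", "cy" (pixels), "camera_from_world" (4x4, takes a point from world to camera coordinates). Camera axes: x right, y down, z forward; pixel columns grow to the right and rows downward; lengths in m; the calibration is good to about 2 mm. A picture is of the moment at which its call begins. calibration takes no time and is no camera call.
- bot.job_done(): hands the job in, once; it reports no verdict.
The state is a dict: "time": time; "q": joint angles; "qd": joint speeds; "joint_efforts": joint torques, N m; "ee_pos": TCP position; "tcp_rot": TCP orientation; "wrist_force": force on the tool from outside, world axes, zero at the start; "torque": the same for the moment, N m; "opening": finger opening in m.
Only numpy, scipy, OpenCV 4.12 (cv2) and the standard library are available. Lean on these libraries where they do the work, as an engineer would, in place of code of your own. Each camera call takes 0.05 s, during which the arm holds its last target.

## Working session

There is one attempt and no reset: what is moved stays moved. The work goes in short steps, Python scripts to look and compute and a tool call to move; the robot and the scene stay as the last step left them, time stands still between calls to the robot, and variables do not carry over. Pictures are saved under pics/ and viewed, and the job is handed in when it is done.

Besides the shell and the picture viewer there is one more tool, called as name([rows], argument=value, ...), one row to a line, values as JSON. servo_tool: Moves the arm, as the interface text tells. Its arguments: {"type":"object","properties":{"moves":{"type":"array","items":{"type":"array","items":{"type":"array","items":{"type":"number"}}}},"force":{"type":"number"}},"required":["moves"]}

```bash
ls; mkdir -p pics; python3 - <<'E'
from workcell import bot, imaging
import cv2,numpy as np
for n in("scene","top"):
    cv2.imwrite(f"pics/{n}0.png",imaging.camera(n)); c=imaging.calibration(n)
    print(n,c["fx"],c["fy"],c["cx"],c["cy"]);print(np.round(c["camera_from_world"],4))
o=bot.get_obs();print(o, bot.pinch_z)
E
```

```text
pics
scene 580.3524891472824 580.3524891472824 322.0784694006975 240.23802204268844
[[ 0.8254  0.5643 -0.0146 -0.5037]
 [ 0.4588 -0.6857 -0.565  -0.1679]
 [-0.3289  0.4597 -0.8249  1.266 ]
 [ 0.      0.      0.      1.    ]]
top 600.6788067089948 600.6788067089948 319.52330276821334 244.88541344771997
[[ 0.003  -1.      0.0085  0.0714]
 [-0.9876 -0.0043 -0.1569  0.5685]
 [ 0.1569 -0.0079 -0.9876  1.2739]
 [ 0.      0.      0.      1.    ]]
{'time': 0.1, 'q': array([-6.58327584e+01,  5.00899074e+00,  1.00399088e+01,  9.50976264e+01,
       -3.62291552e-04,  8.99987107e+01]), 'qd': array([ 0.07502848, -0.0087908 ,  0.13718341, -0.04279313, -0.04402033,
       -0.08746521]), 'joint_efforts': array([ 1.09679757e-03, -5.21562552e+01,  4.65651727e+01,  1.60202041e-02,
       -1.31734478e-05, -5.48341959e-06]), 'ee_pos': array([ 0.22507736, -0.50159155,  0.19685216]), 'tcp_rot': array([-1.79933292e+02,  3.60790224e-04,  2.41685313e+01]), 'wrist_force': array([0.74643298, 0.8494128 , 0.45019445]), 'torque': array([-0.01211503,  0.04559279, -0.01232902]), 'opening': 0.08548495167997229} 0.0187
```

View pics/scene0.png

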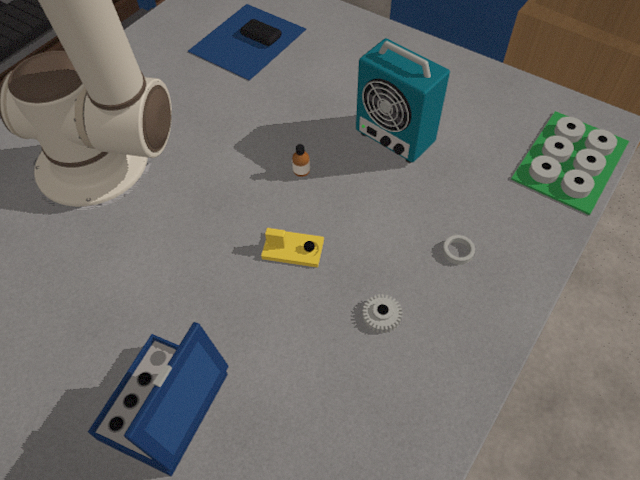

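View pics/top0.png

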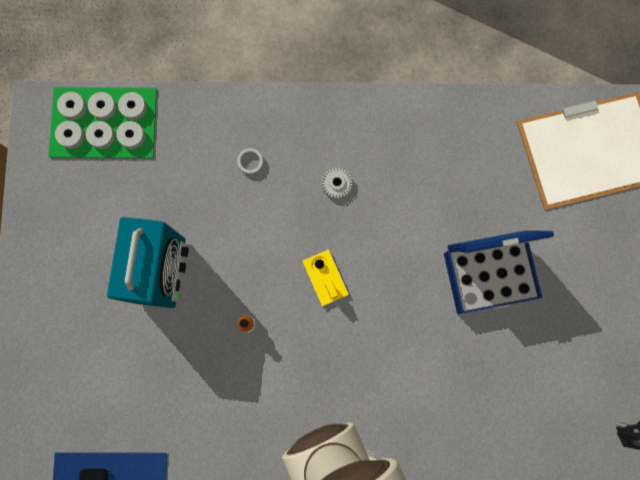

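```bash
python3 - <<'E'
import cv2
t=cv2.imread("pics/top0.png");s=cv2.imread("pics/scene0.png")
def c(im,x,y,w,h,k,n): cv2.imwrite(f"pics/{n}.png",cv2.resize(im[y:y+h,x:x+w],None,fx=k,fy=k,interpolation=cv2.INTER_CUBIC))
c(t,435,220,130,100,6,"t_case");c(t,295,240,65,75,8,"t_tray");c(t,100,205,100,110,5,"t_blow")
c(s,80,315,160,165,3.6,"s_case");c(s,255,220,75,55,8,"s_tray");c(s,345,30,110,135,4.4,"s_blow")
E
```

```text
(no output)
```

View pics/t_case.png

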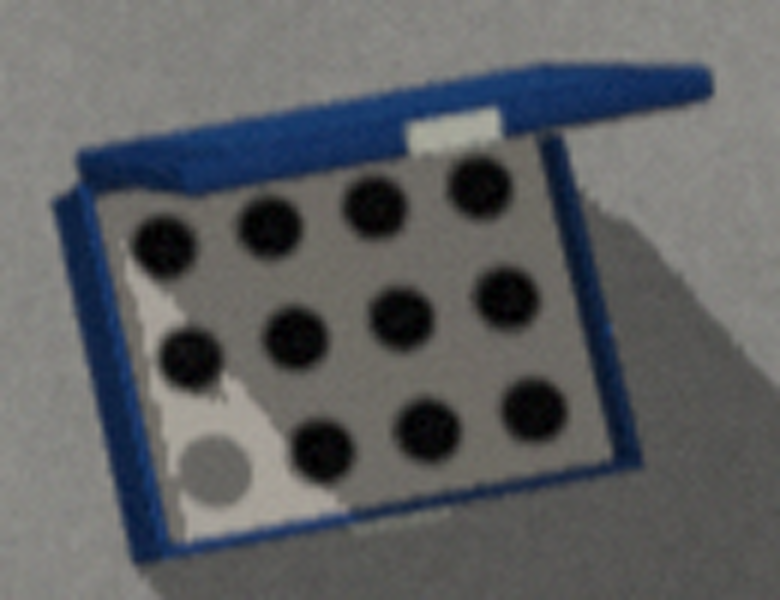

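View pics/t_tray.png

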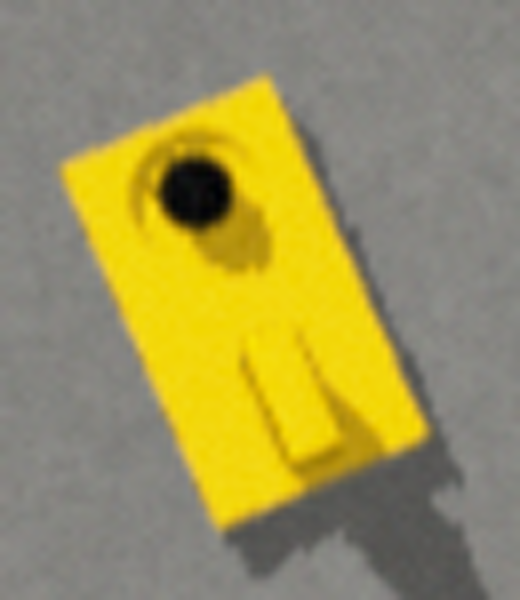

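View pics/t_blow.png

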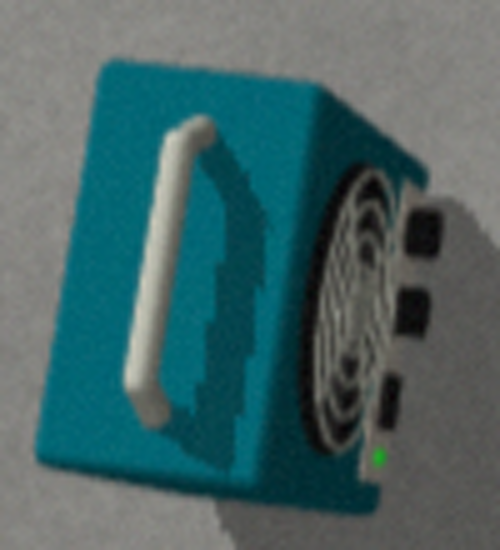

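View pics/s_case.png

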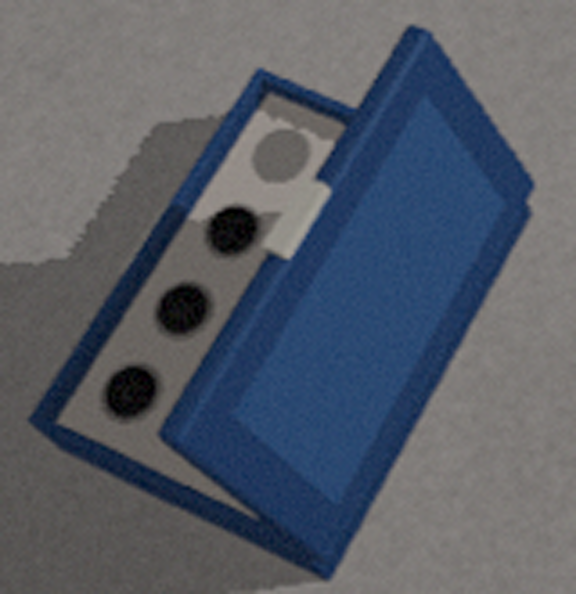

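View pics/s_tray.png

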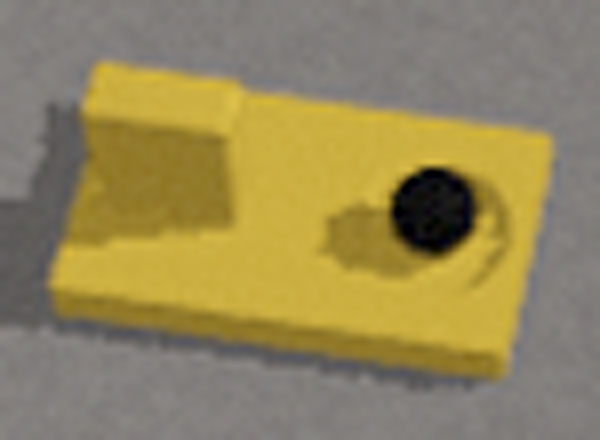

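View pics/s_blow.png

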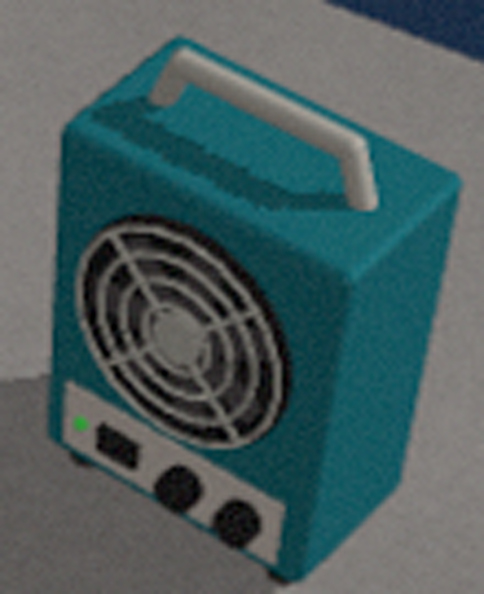

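```bash
cat > fit.py <<'E'
import numpy as np
from workcell import imaging
from scipy.optimize import least_squares
C={n:imaging.calibration(n) for n in("top","scene")}
def proj(n,P):
    c=C[n];T=np.array(c["camera_from_world"]);p=np.atleast_2d(P)@T[:3,:3].T+T[:3,3]
    return np.c_[c["fx"]*p[:,0]/p[:,2]+c["cx"],c["fy"]*p[:,1]/p[:,2]+c["cy"]]
def unc(p,k,off): return (np.array(p)+.5)/k-.5+np.array(off)
def pose(v,P):
    P=np.array(P)/1000;c,s=np.cos(v[2]),np.sin(v[2])
    return np.r_[v[0]+c*P[0]-s*P[1],v[1]+s*P[0]+c*P[1],P[2]+(v[3] if len(v)>3 and 0 else 0)]
E
cat > m1.py <<'E'
from fit import *
def go(name,obs,v0,loc=lambda v,P:P):
    def r(v): return np.concatenate([(proj(n,pose(v,loc(v,P)))[0]-u) for n,P,u in obs])
    s=least_squares(r,v0,loss="soft_l1",f_scale=1.); print(name,np.round(s.x[:3],4),np.rad2deg(s.x[2:]).round(2)); print(r(s.x).reshape(-1,2).round(1).tolist()); return s.x
T=lambda p:unc(p,8,(295,240)); S=lambda p:unc(p,8,(255,220))
tr=go("tray",[("top",(55,32,12),T((62,165))),("top",(55,-32,12),T((268,75))),("top",(-55,-32,12),T((428,437))),("top",(-55,32,12),T((222,528))),
("scene",(55,32,12),S((552,133))),("scene",(55,-32,12),S((505,352))),("scene",(-55,-32,12),S((52,290)))],[.4,.05,.4])
B=lambda p:unc(p,5,(100,205)); D=lambda p:unc(p,4.4,(345,30))
bl=go("blower",[("top",(-45,-80,205),B((325,85))),("top",(-45,80,205),B((257,486))),("top",(45,-80,205),B((100,60))),("top",(45,80,205),B((36,464))),
("scene",(-45,80,205),D((65,128))),("scene",(-45,-80,205),D((352,275))),("scene",(45,-80,205),D((462,183))),("scene",(-53,0,130),D((182,332)))],[.4,.4,1.5])
K=lambda p:unc(p,6,(435,220)); L=lambda p:unc(p,3.6,(80,315))
def loc(v,P):
    if len(P)==3: return P
    a,y,h=P[:3]; c,s=np.cos(v[3]),np.sin(v[3])   # a from hinge, h outwards
    return (70-a*c+h*s, y, 45+a*s+h*c)
ca=go("case",[("top",(-70,-90,45),K((640,465))),("scene",(-70,90,45),L((262,72))),("scene",(-70,-90,45),L((35,420))),
("scene",(140,90,12,0),L((430,35))),("scene",(140,-90,12,0),L((185,445))),("scene",(140,90,0,0),L((410,30))),("scene",(140,-90,0,0),L((163,435))),
("scene",(0,90,12,0),L((533,190))),("scene",(0,-90,12,0),L((330,577))),("top",(140,-90,12,0),K((712,70))),("top",(0,90,12,0),K((80,152)))],[.4,-.25,.1,1.1],loc)
for u in ((195,191),): 
    u=T(u); f=lambda x: proj("top",[x[0],x[1],.019])[0]-u; print("ball",least_squares(f,tr[:2]).x)
for n,P in(("pocket",(32,0,19)),("grip",(-32,0,37))): print(n,pose(tr,P).round(4))
print("grille",pose(bl,(-53,0,130)).round(4)); print("hinge",pose(ca,(70,0,45)).round(4),"edge",pose(ca,loc(ca,(140,0,12,0))).round(4))
E
python3 m1.py
```

```text
tray [0.4998 0.0614 0.4234] [24.26]
[[-0.7, 0.7], [-0.4, 0.5], [-0.1, -0.0], [-0.6, 0.4], [0.1, 1.0], [0.1, 1.1], [0.1, 0.7]]
blower [0.5142 0.4278 1.4538] [83.3]
[[0.3, -0.7], [0.3, 1.5], [-0.8, -1.3], [-2.5, 0.2], [-1.9, -0.2], [-0.0, 2.3], [2.3, -1.3], [-1.4, 2.8]]
case [ 0.5065 -0.3076  0.1871] [10.72 78.77]
[[0.4, 0.5], [-0.2, -0.6], [-1.7, 1.4], [1.3, -0.9], [-1.7, 1.7], [0.2, -1.7], [-2.7, 1.3], [3.0, -0.3], [0.5, -1.2], [-0.3, -0.8], [-2.0, -0.5]]
ball [0.53042681 0.07445078]
pocket [0.529  0.0745 0.019 ]
grip [0.4706 0.0482 0.037 ]
grille [0.508  0.3751 0.13  ]
hinge [ 0.5752 -0.2945  0.045 ] edge [ 0.56   -0.2974  0.1847]
```

```bash
cat > to.py <<'E'
import numpy as np,sys
from workcell import bot
from scipy.spatial.transform import Rotation as R
def to(x,y,z,yaw,pr=True):
    o=bot.get_obs();A=R.from_euler("xyz",o["tcp_rot"],degrees=True);B=R.from_euler("xyz",[180,0,yaw],degrees=True)
    t=(A.inv()*B).as_rotvec();d=B.inv().apply(np.array([x,y,z])-o["ee_pos"])*100;d0=A.inv().apply(np.array([x,y,z])-o["ee_pos"])*100
    print("t",round(float(o["time"]),2),"at",o["ee_pos"].round(4),o["tcp_rot"].round(2),"F",o["wrist_force"].round(1),"op",round(float(o["opening"]),4))
    print("turn",t.round(4),"shift(current axes)",d0.round(2),"shift(after turn)",d.round(2))
if __name__=="__main__": to(*map(float,sys.argv[1:]))
E
python3 to.py .6 -.29 .26 10.7
```

```text
t 0.1 at [ 0.2251 -0.5016  0.1969] [-179.93    0.     24.17] F [0.7 0.8 0.5] op 0.0855
turn [-1.200e-03  1.000e-04  2.351e-01] shift(current axes) [42.87 -3.96 -6.31] shift(after turn) [ 40.77 -13.83  -6.31]
```

servo_tool([
  [[0,0,0.118,0,0,-3.5,0],[0,0,0.118,0,0,-3.5,0]],
])

```text
time: 0.27
ee_pos: [0.2236, -0.4983, 0.259]
tcp_rot: [-179.0, 0.2, 10.5]
wrist_force: [0.3, -0.0, 1.5]
opening: 0.0639
```

```bash
python3 to.py .6 -.29 .26 10.7
```

```text
t 0.27 at [ 0.2236 -0.4983  0.259 ] [-179.03    0.24   10.46] F [ 0.3 -0.   1.5] op 0.0639
turn [-0.017   0.0041 -0.0042] shift(current axes) [ 4.080e+01 -1.365e+01 -4.000e-02] shift(after turn) [ 40.85 -13.48  -0.1 ]
```

servo_tool([
  [[-0.016,0.004,0,3.4,-1.1,0,0],[0,0,0,3.4,-1.1,0,0],[0,0,0,3.4,-1.1,0,0],[0,0,0,3.4,-1.1,0,0],[0,0,0,3.4,-1.1,0,0],[0,0,0,3.4,-1.1,0,0],[0,0,0,3.4,-1.1,0,0],[0,0,0,3.4,-1.1,0,0],[0,0,0,3.4,-1.1,0,0],[0,0,0,3.4,-1.1,0,0],[0,0,0,3.4,-1.1,0,0],[0,0,0,3.0,-1.1,0,0]],
])

```text
time: 1.27
ee_pos: [0.6106, -0.2946, 0.2625]
tcp_rot: [179.7, 0.1, 9.3]
wrist_force: [0.2, -0.9, 0.5]
opening: -0.0001
```

```bash
python3 to.py .6 -.29 .165 10.7
```

```text
t 1.27 at [ 0.6106 -0.2946  0.2625] [1.7969e+02 7.0000e-02 9.2900e+00] F [ 0.2 -0.9  0.5] op -0.0001
turn [ 0.0055  0.0013 -0.0246] shift(current axes) [-0.96 -0.68  9.74] shift(after turn) [-0.96 -0.65  9.75]
```

servo_tool([
  [[0.005,0,-0.024,0,-0.4,3,0],[0,0,0,0,0,3,0],[0,0,0,0,0,2.5,0],[0,0,0,0,0,1,0]],
])

```text
time: 1.6
ee_pos: [0.6233, -0.2871, 0.1639]
tcp_rot: [179.8, -0.4, 11.3]
wrist_force: [-1.8, 0.8, -1.2]
opening: 0.0001
```

```bash
python3 to.py .575 -.2945 .165 10.7; python3 - <<'E'
from workcell import imaging
import cv2
for n in("scene","top"):
  im=imaging.camera(n); x,y,w,h=(60,230,220,250) if n=="scene" else (400,180,200,160)
  cv2.imwrite(f"pics/{n}1.png",cv2.resize(im[y:y+h,x:x+w],None,fx=2.4,fy=2.4))
E
```

```text
t 1.6 at [ 0.6233 -0.2871  0.1639] [179.76  -0.36  11.25] F [-1.8  0.8 -1.2] op 0.0001
turn [ 0.0042 -0.0064  0.0096] shift(current axes) [-4.88 -0.22 -0.14] shift(after turn) [-4.89 -0.17 -0.11]
```

View pics/scene1.png

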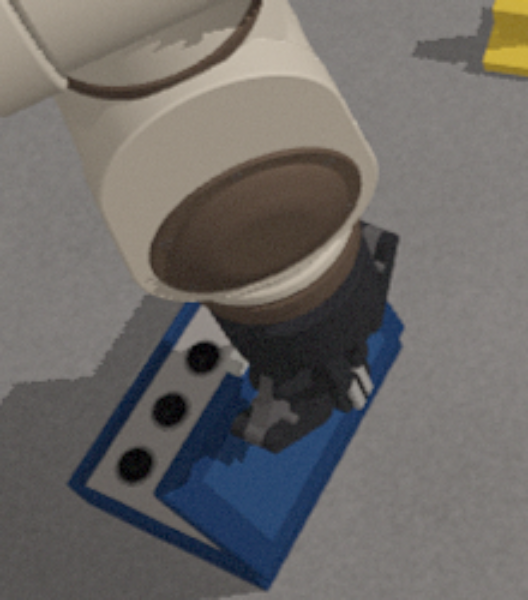

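View pics/top1.png

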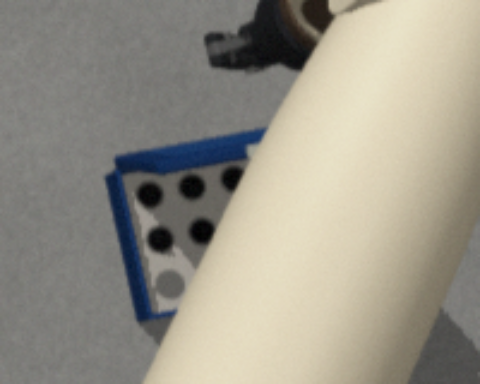

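servo_tool([
  [[0,-0.006,0.01,-1.5,0,0,0],[0,0,0,-1.5,0,0,0],[0,0,0,-1.0,0,0,0],[0,0,0,-0.8,0,0,0],[0,0,0,-0.9,0,0.1,0],[0,0,0,-0.9,0,0.2,0],[0,0,0,-1.0,0,0.3,0],[0,0,0,-1.0,0,0.4,0]],
])

```text
time: 2.37
ee_pos: [0.5369, -0.3051, 0.1631]
tcp_rot: [179.5, -0.3, 10.6]
wrist_force: [0.2, 0.2, -0.5]
opening: 0.0001
```

```bash
cat > arc.py <<'E'
from workcell import bot
import numpy as np
o=bot.get_obs();p=o["ee_pos"];y=np.deg2rad(10.72)
d=p-[.5752,-.2945,0];X=(d[0]*np.cos(y)+d[1]*np.sin(y))*1000;Y=(-d[0]*np.sin(y)+d[1]*np.cos(y))*1000;Z=p[2]*1000
# angle of lid if touching: sin*( ) : point (X-11,Z-45) at normal distance 12
u,w=X-11,Z-45;r=np.hypot(u,w);th=np.arctan2(w,-u)-np.arcsin(12/r)
print("t",round(float(o["time"]),2),"X,Y,Z",X.round(1),Y.round(1),Z.round(1),"theta",np.rad2deg(th).round(1),"a",np.sqrt(r*r-144).round(1),"F",o["wrist_force"].round(1),o["tcp_rot"].round(2))
E
python3 arc.py
```

```text
t 2.37 X,Y,Z -39.6 -3.3 163.1 theta 61.4 a 127.9 F [ 0.2  0.2 -0.5] [179.49  -0.35  10.62]
```

servo_tool([
  [[0.008,-0.005,0,-0.7,0,0.7,0],[0,0,0,-0.8,0,0.7,0],[0,0,0,-0.8,0,0.8,0],[0,0,0,-0.7,0,0.8,0]],
])

```text
time: 2.7
ee_pos: [0.5066, -0.3125, 0.1368]
tcp_rot: [179.8, -0.3, 10.6]
wrist_force: [-0.3, -0.5, -0.1]
opening: -0.0002
```

```bash
python3 arc.py; python3 - <<'E'
from workcell import imaging
import cv2
for n in("scene",):
  im=imaging.camera(n); x,y,w,h=(60,230,220,250) if n=="scene" else (400,180,200,160)
  cv2.imwrite(f"pics/{n}2.png",cv2.resize(im[y:y+h,x:x+w],None,fx=2.4,fy=2.4))
E
```

```text
t 2.7 X,Y,Z -70.8 -5.0 136.8 theta 42.7 a 122.3 F [-0.3 -0.5 -0.1] [179.77  -0.32  10.56]
```

View pics/scene2.png

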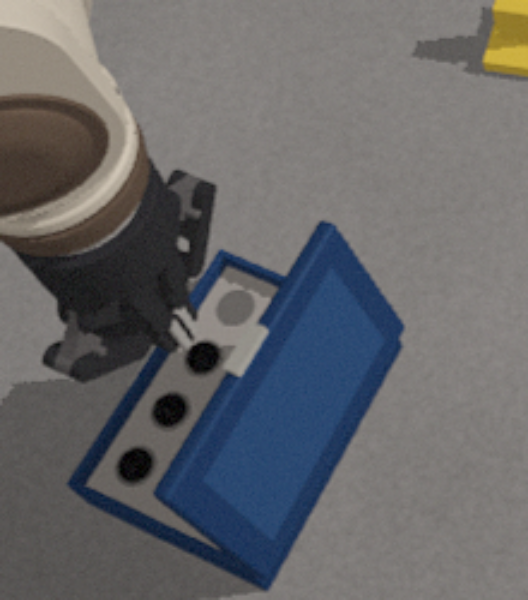

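```bash
python3 - <<'E'
from fit import *
from workcell import bot
o=bot.get_obs()
print(proj("scene",o["ee_pos"]), (proj("scene",o["ee_pos"])-[60,230])*2.4)
from workcell import imaging
import cv2
for n in("scene","top"):
  cv2.imwrite(f"pics/{n}3.png",imaging.camera(n))
ca=[.5065,-.3076,.1871]
def lid(a,y,h,t): c,s=np.cos(t),np.sin(t); return pose(ca,(70-a*c+h*s,y,45+a*s+h*c))
for t in (50,60,70,79,):
  print(t,[((proj("scene",lid(a,y,12,np.deg2rad(t)))[0]-[60,230])*2.4).round().tolist() for a,y in((140,90),(140,-90),(0,90),(0,-90))])
E
```

```text
[[140.00936538 378.86993245]] [[192.02247691 357.28783789]]
50 [[254.0, 205.0], [82.0, 469.0], [405.0, 325.0], [263.0, 581.0]]
60 [[279.0, 208.0], [106.0, 478.0], [407.0, 326.0], [265.0, 583.0]]
70 [[308.0, 215.0], [136.0, 490.0], [409.0, 328.0], [267.0, 584.0]]
79 [[338.0, 225.0], [167.0, 504.0], [410.0, 329.0], [268.0, 585.0]]
```

View pics/scene3.png

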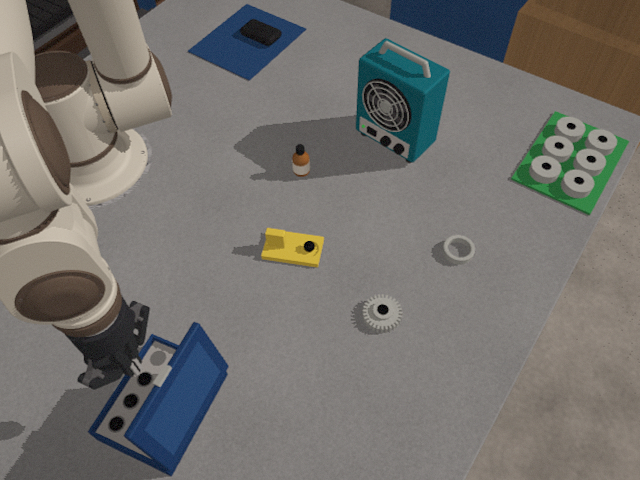

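View pics/top3.png

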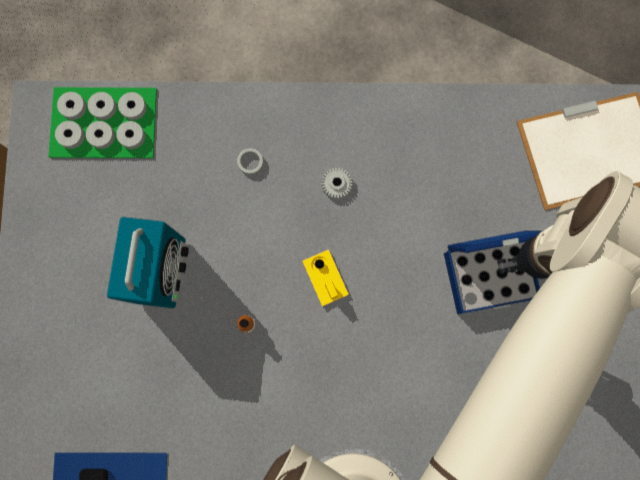

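```bash
python3 - <<'E'
from fit import *
for p in ([.6233,-.2871,.1639],[.5066,-.3125,.1368]):
  print((proj("scene",p)-[60,230])*2.4, (proj("top",p)-[400,180])*2.4,proj("top",p),proj("scene",p))
import cv2
s=cv2.imread("pics/scene3.png");cv2.imwrite("pics/s3c.png",cv2.resize(s[300:480,60:240],None,fx=3.3,fy=3.3,interpolation=cv2.INTER_CUBIC))
s=cv2.imread("pics/top3.png");cv2.imwrite("pics/t3c.png",cv2.resize(s[200:330,430:590],None,fx=4,fy=4,interpolation=cv2.INTER_CUBIC))
E
```

```text
[[359.52034096 414.68615092]] [[237.08877365  70.59817614]] [[498.78698902 209.41590672]] [[209.80014207 402.78589622]]
[[192.98703826 357.58089875]] [[263.34466765 212.45497472]] [[509.72694486 268.52290613]] [[140.41126594 378.99204115]]
```

View pics/s3c.png

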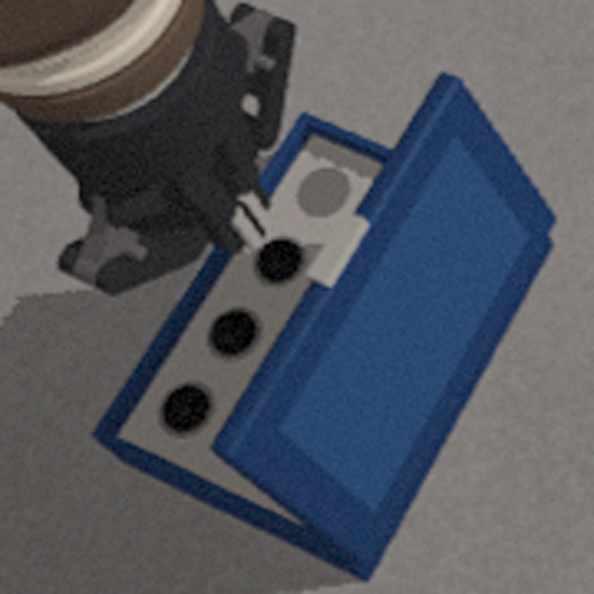

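View pics/t3c.png

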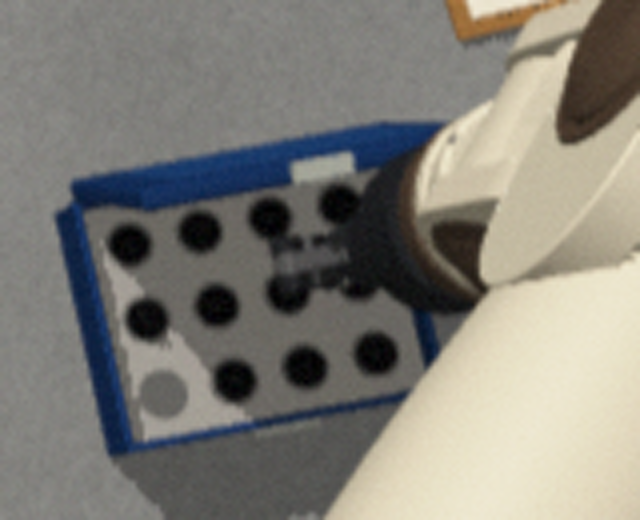

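```bash
python3 - <<'E'
from fit import *
import cv2
from workcell import bot
p=bot.get_obs()["ee_pos"]; print(p)
for n,(x,y,w,h) in (("scene",(90,310,110,110)),("top",(470,230,100,80))):
  im=cv2.imread(f"pics/{n}3.png");k=7
  z=cv2.resize(im[y:y+h,x:x+w],None,fx=k,fy=k,interpolation=cv2.INTER_CUBIC)
  z=cv2.convertScaleAbs(z,alpha=1.6,beta=20)
  for i in range(4):
    u=((proj(n,p+[0,0,.02*i])[0]-[x,y]+.5)*k).astype(int); cv2.drawMarker(z,tuple(map(int,u)),(0,0,255) if i==0 else (0,255,255),0,14,1)
  cv2.imwrite(f"pics/{n}3z.png",z)
E
```

```text
[ 0.50658444 -0.31228121  0.13659424]
```

View pics/scene3z.png

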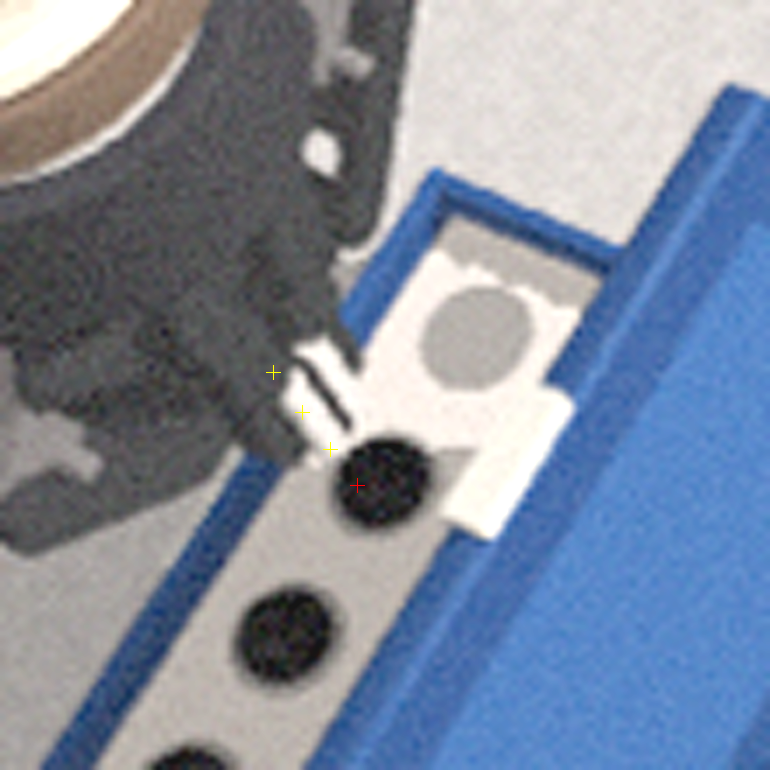

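View pics/top3z.png

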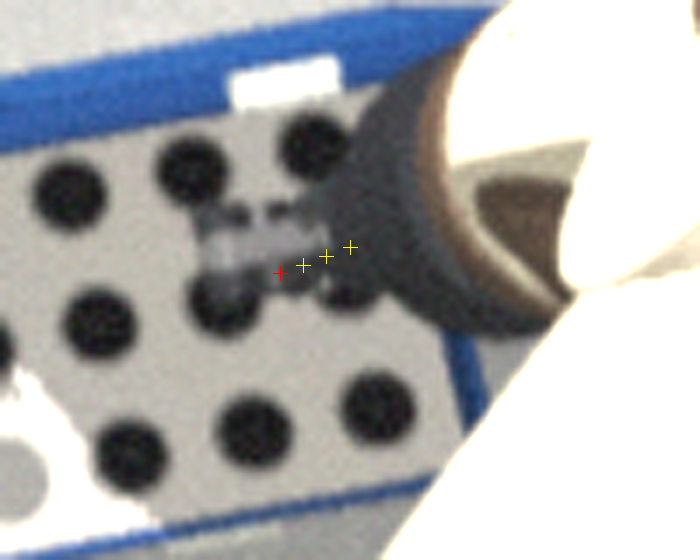

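servo_tool([
  [[0,0,0,0,0,-3.8,0],[0,0,0,0,0,-3.8,0],[0,0,0,0,0,-3.8,0],[0,0,0,2.5,0,-2,0],[0,0,0,3.5,-0.1,0,0],[0,0,0,3.5,-0.1,0,0],[0,0,0,3,-0.1,0,0],[0,0,0,0,0,0,0]],
])

```text
time: 3.52
ee_pos: [0.6333, -0.2838, 0.2798]
tcp_rot: [179.8, -0.5, 10.4]
wrist_force: [-0.6, -1.1, -1.6]
opening: 0.0001
```

```bash
sed -i 's/w=X-11,Z-45/w=X-11,Z+20-45/' arc.py; python3 arc.py
```

```text
t 3.52 X,Y,Z 59.1 -0.3 279.8 theta 98.0 a 259.0 F [-0.6 -1.1 -1.6] [179.81  -0.49  10.37]
```

servo_tool([
  [[0,-0.009,0,0,0,3.8,0],[0,0,0,0,0,3.8,0],[0,0,0,0,0,3.8,0],[0,0,0,0,0,2.8,0],[0,0,0,0,0,0,0]],
])

```text
time: 3.93
ee_pos: [0.6421, -0.2832, 0.136]
tcp_rot: [179.5, -0.5, 10.6]
wrist_force: [-0.1, 0.4, -1.7]
opening: 0.0003
```

```bash
python3 arc.py;  python3 - <<'E'
from fit import *
import cv2
from workcell import bot,imaging
p=bot.get_obs()["ee_pos"]
for n,(x,y,w,h) in (("scene",(80,310,160,160)),("top",(430,150,160,160))):
  im=imaging.camera(n);k=3.7
  z=cv2.resize(im[y:y+h,x:x+w],None,fx=k,fy=k,interpolation=cv2.INTER_CUBIC)
  z=cv2.convertScaleAbs(z,alpha=1.6,beta=20)
  for i in range(2):
    u=((proj(n,p+[0,0,.02*i])[0]-[x,y]+.5)*k).astype(int); cv2.drawMarker(z,tuple(map(int,u)),(0,0,255) if i==0 else (0,255,255),0,10,1)
  cv2.imwrite(f"pics/{n}4.png",z)
E
```

```text
t 3.93 X,Y,Z 67.8 -1.4 136.0 theta 111.6 a 124.1 F [-0.1  0.4 -1.7] [179.5   -0.48  10.63]
```

View pics/scene4.png

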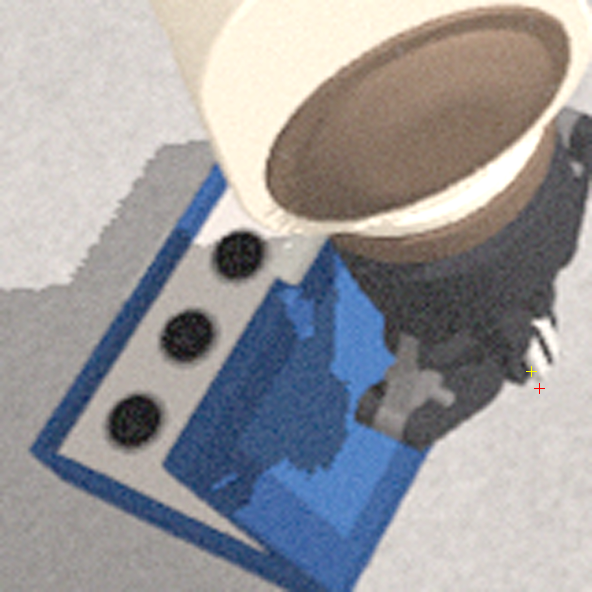

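View pics/top4.png

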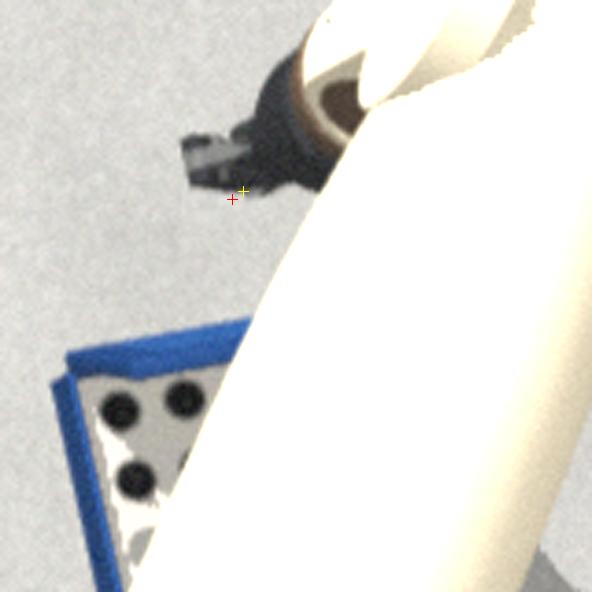

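```bash
cat > look.py <<'E'
from fit import *
import cv2,sys
from workcell import bot,imaging
# usage: look.py tag n x y w h k ...
a=sys.argv; tag=a[1]; a=a[2:]
while a:
  n,x,y,w,h=a[0],*map(int,a[1:5]);k=float(a[5]);a=a[6:]
  o=bot.get_obs();p=o["ee_pos"];im=imaging.camera(n);print(n,p.round(4),o["tcp_rot"].round(2))
  z=cv2.resize(im[y:y+h,x:x+w],None,fx=k,fy=k,interpolation=cv2.INTER_CUBIC);z=cv2.convertScaleAbs(z,alpha=1.6,beta=20)
  for i in range(2):
    u=((proj(n,p+[0,0,.02*i])[0]-[x,y]+.5)*k).astype(int); cv2.drawMarker(z,tuple(map(int,u)),(0,0,255) if i==0 else (0,255,255),0,10,1)
  cv2.imwrite(f"pics/{n}_{tag}.png",z)
E
python3 look.py 5 top 470 170 50 50 12 scene 200 380 50 50 12
```

```text
top [ 0.6435 -0.284   0.1424] [179.28  -0.8   10.63]
scene [ 0.6444 -0.2845  0.1446] [179.17  -0.96  10.62]
```

View pics/top_5.png

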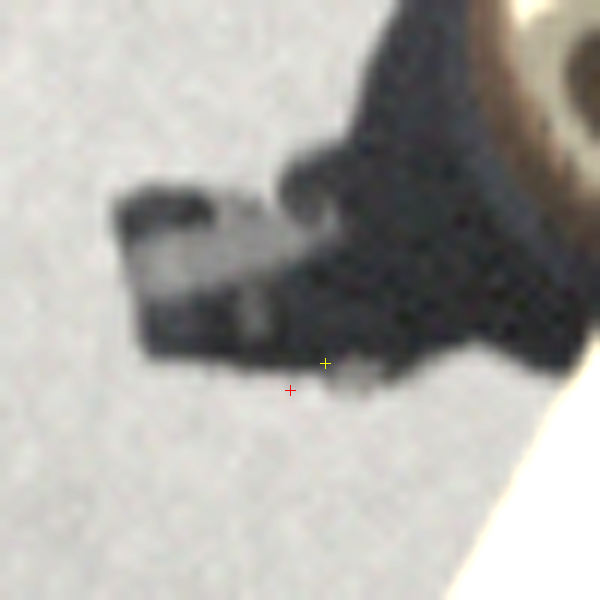

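View pics/scene_5.png

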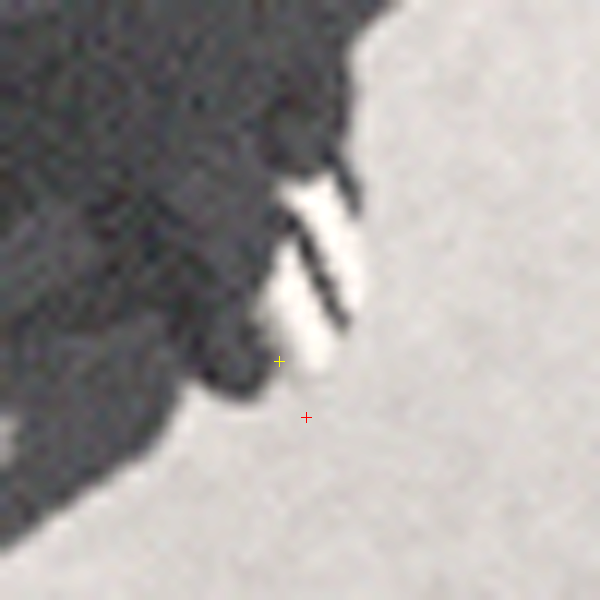

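servo_tool([
  [[0.012,-0.014,0,-1.5,0,0.5,0],[0,0,0,-1.5,0,0.5,0],[0,0,0,-1.2,0,0,0],[0,0,0,-0.8,0,0,0]],
])

```text
time: 4.47
ee_pos: [0.5966, -0.2962, 0.1435]
tcp_rot: [179.5, -0.7, 10.7]
wrist_force: [0.0, 0.2, 0.4]
opening: 0.0
```

```bash
python3 arc.py
```

```text
t 4.47 X,Y,Z 20.7 -5.6 143.5 theta 88.9 a 118.3 F [0.  0.2 0.4] [179.5   -0.69  10.7 ]
```

servo_tool([
  [[0,0,0,-0.8,0,0,0],[0,0,0,-0.8,0,0,0],[0,0,0,-0.8,0,0,0]],
])

```text
time: 4.72
ee_pos: [0.5713, -0.3023, 0.1473]
tcp_rot: [179.3, -0.9, 10.6]
wrist_force: [-0.4, 0.3, -0.2]
opening: 0.0003
```

```bash
python3 arc.py
```

```text
t 4.72 X,Y,Z -5.3 -7.0 147.3 theta 76.8 a 122.8 F [-0.4  0.3 -0.2] [179.33  -0.9   10.64]
```

servo_tool([
  [[0.012,-0.016,0,-0.4,-0.4,0.8,0],[0,0,0,-0.4,-0.2,0.5,0],[0,0,0,-0.6,0,0.2,0],[0,0,0,-0.6,0,0.2,0]],
])

```text
time: 5.05
ee_pos: [0.5496, -0.3005, 0.1308]
tcp_rot: [180.0, -0.1, 10.6]
wrist_force: [1.0, 0.2, 1.3]
opening: 0.0002
```

```bash
python3 arc.py; python3 look.py 6 scene 80 310 160 160 3.7
```

```text
t 5.05 X,Y,Z -26.3 -1.2 130.8 theta 64.4 a 111.5 F [1.  0.2 1.3] [ 1.7997e+02 -1.0000e-01  1.0620e+01]
scene [ 0.5496 -0.3005  0.1308] [ 1.7997e+02 -1.0000e-01  1.0620e+01]
```

View pics/scene_6.png

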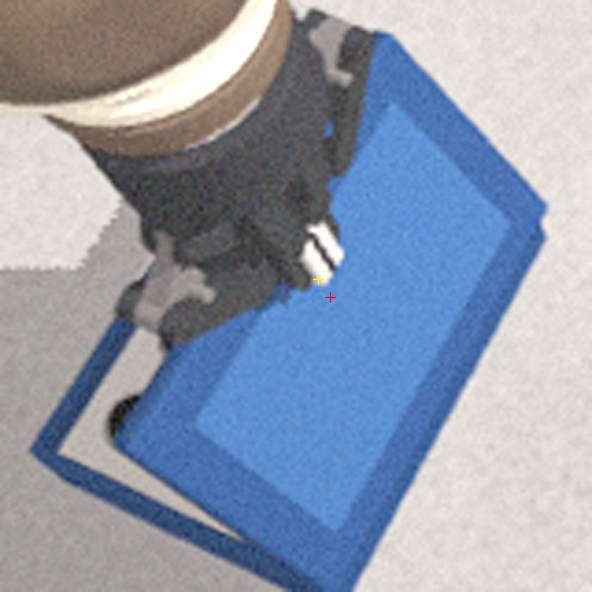

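servo_tool([
  [[0,0,0,-0.9,0,0.4,0],[0,0,0,-0.8,0,0.5,0],[0,0,0,-0.8,0,0.6,0],[0,0,0,-0.7,0,0.6,0]],
])

```text
time: 5.43
ee_pos: [0.5166, -0.3063, 0.1088]
tcp_rot: [180.0, -0.1, 10.7]
wrist_force: [1.2, -0.3, 2.0]
opening: 0.0
```

```bash
python3 arc.py
```

```text
t 5.43 X,Y,Z -59.8 -0.7 108.8 theta 43.5 a 109.0 F [ 1.2 -0.3  2. ] [ 1.7996e+02 -1.0000e-01  1.0690e+01]
```

servo_tool([
  [[0,0,0,-0.7,0,0.6,0],[0,0,0,-0.6,0,0.7,0],[0,0,0,-0.5,0,0.8,0],[0,0,0,-0.5,0,0.8,0]],
])

```text
time: 5.77
ee_pos: [0.4919, -0.3107, 0.0785]
tcp_rot: [179.9, -0.1, 10.7]
wrist_force: [-0.7, -0.3, 0.6]
opening: -0.0
```

```bash
python3 arc.py
```

```text
t 5.77 X,Y,Z -84.8 -0.5 78.5 theta 22.9 a 109.1 F [-0.7 -0.3  0.6] [ 1.7995e+02 -8.0000e-02  1.0700e+01]
```

servo_tool([
  [[0,0,0,-0.3,0,0.7,0],[0,0,0,-0.3,0,0.7,0],[0,0,0,-0.2,0,0.7,0]],
])

```text
time: 6.02
ee_pos: [0.4825, -0.3122, 0.0556]
tcp_rot: [180.0, -0.0, 10.7]
wrist_force: [-0.4, 0.4, 0.3]
opening: -0.0001
```

```bash
python3 arc.py; python3 look.py 7 scene 60 290 180 180 3.3
```

```text
t 6.02 X,Y,Z -94.4 -0.2 55.6 theta 9.9 a 109.1 F [-0.4  0.4  0.3] [ 1.7997e+02 -1.0000e-02  1.0690e+01]
scene [ 0.4825 -0.3122  0.0556] [ 1.7997e+02 -1.0000e-02  1.0690e+01]
```

View pics/scene_7.png

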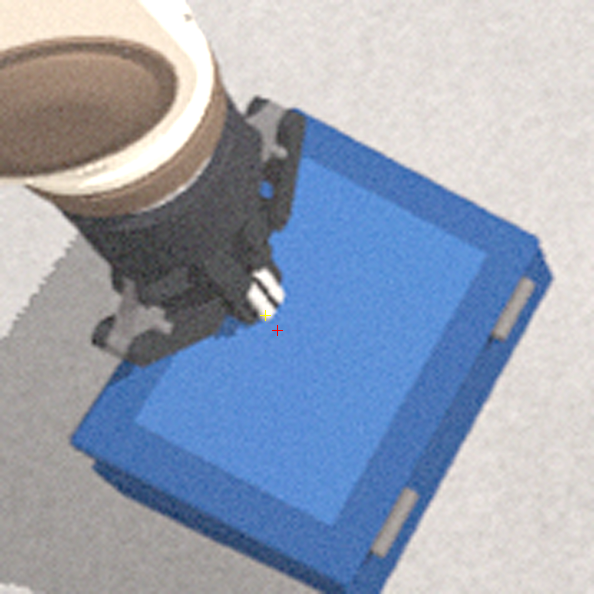

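servo_tool([
  [[0,0,0,-0.1,0,0.6,0],[0,0,0,-0.1,0,0.6,0],[0,0,0,0,0,0.5,0]],
])

```text
time: 6.32
ee_pos: [0.4798, -0.3124, 0.036]
tcp_rot: [-180.0, 0.1, 10.7]
wrist_force: [-0.4, 0.1, 0.4]
opening: -0.0001
```

```bash
python3 arc.py
```

```text
t 6.32 X,Y,Z -97.1 0.2 36.0 theta -0.5 a 108.0 F [-0.4  0.1  0.4] [-1.7997e+02  6.0000e-02  1.0690e+01]
```

servo_tool([
  [[0,0,0,0,0,0.4,0],[0,0,0,0,0,0.3,0]],
])

```text
time: 6.48
ee_pos: [0.4797, -0.3122, 0.0275]
tcp_rot: [-179.9, 0.1, 10.7]
wrist_force: [-0.3, 0.6, 0.8]
opening: 0.0002
```

```bash
python3 arc.py
```

```text
t 6.48 X,Y,Z -97.2 0.4 27.5 theta -5.0 a 107.5 F [-0.3  0.6  0.8] [-1.7994e+02  1.0000e-01  1.0700e+01]
```

```bash
python3 look.py 8 scene 60 290 180 180 3.3; python3 arc.py
```

```text
scene [ 0.4797 -0.3122  0.0275] [-1.7994e+02  1.0000e-01  1.0700e+01]
t 6.53 X,Y,Z -97.3 0.6 26.9 theta -5.3 a 107.6 F [ 0.6 -0.3 -0.2] [-1.7991e+02  1.2000e-01  1.0700e+01]
```

View pics/scene_8.png

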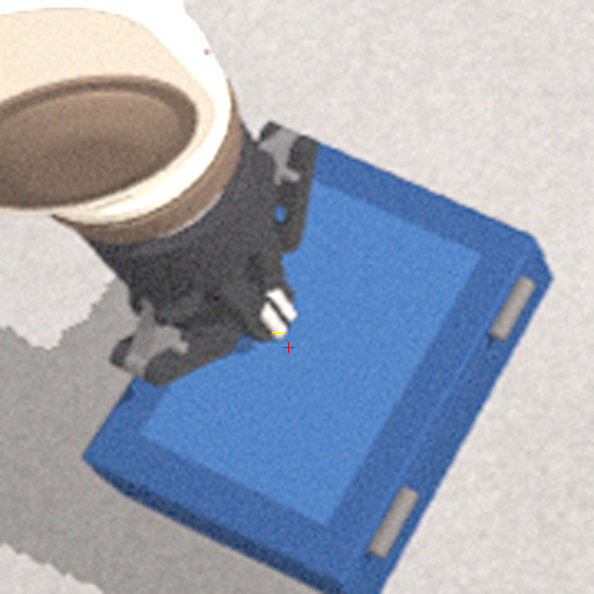

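servo_tool([
  [[0,0,0,0,0,0.3,0],[0,0,0,0,0,0.2,0]],
])

```text
time: 6.7
ee_pos: [0.4798, -0.3122, 0.0231]
tcp_rot: [-180.0, 0.1, 10.7]
wrist_force: [-8.6, 4.4, 21.0]
opening: -0.0002
```

```bash
python3 arc.py
```

```text
t 6.7 X,Y,Z -97.0 0.4 23.1 theta -7.4 a 107.4 F [-8.6  4.4 21. ] [-1.7997e+02  9.0000e-02  1.0700e+01]
```

servo_tool([
  [[0,0,0,0,0,0.2,0],[0,0,0,0,0,0.2,0]],
])

```text
time: 6.87
ee_pos: [0.4798, -0.3122, 0.0231]
tcp_rot: [179.9, 0.0, 10.7]
wrist_force: [-7.1, 4.7, 17.8]
opening: 0.0002
```

```bash
python3 arc.py
```

```text
t 6.87 X,Y,Z -97.0 0.3 23.1 theta -7.4 a 107.3 F [-7.1  4.7 17.8] [1.7994e+02 1.0000e-02 1.0710e+01]
```

servo_tool([
  [[0,0,0,0,0,-1,0],[0,0,0,0,0,-3.5,0],[0,0,0,-2,-2,-3.5,5],[0,0,0,-2,-3,-2,5],[0,0,0,-2,-3,-2,5],[0,0,0,0,0,0,5]],
])

```text
time: 7.37
ee_pos: [0.405, -0.2433, 0.1467]
tcp_rot: [-180.0, 0.0, 10.7]
wrist_force: [-0.3, 0.2, 0.3]
opening: 0.048
```

```bash
python3 look.py 9 scene 60 290 180 180 3.3 top 400 180 200 160 3.5
```

```text
scene [ 0.405  -0.2433  0.1467] [-1.7995e+02  3.0000e-02  1.0680e+01]
top [ 0.4065 -0.2445  0.1449] [-1.7997e+02  3.0000e-02  1.0690e+01]
```

View pics/scene_9.png

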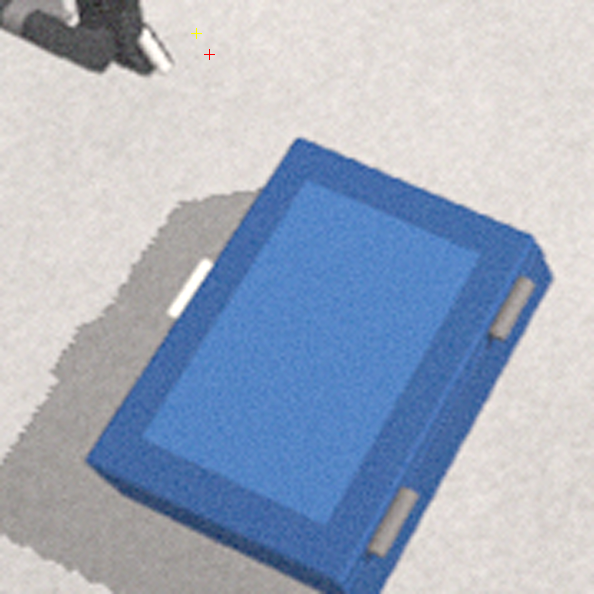

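View pics/top_9.png

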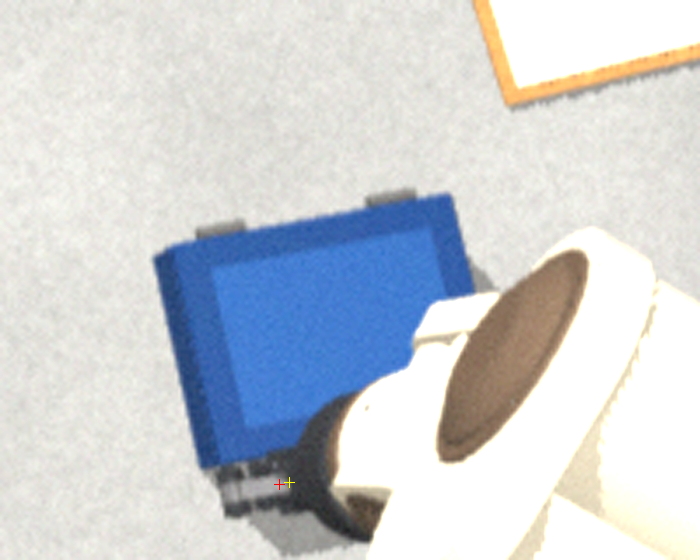

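```bash
python3 - <<'E'
from fit import *
ca=[.5065,-.3076,.1871]
for t in(0,.05,.1):
  c,s=np.cos(t),np.sin(t)
  print(t,[((proj("scene",pose(ca,(70-a*c+12*s,y,45+a*s+12*c)))[0]-[60,290]+.5)*3.3).round(1).tolist() for a,y in((140,90),(140,-90),(0,90),(0,-90))],
   [((proj("top",pose(ca,(70-a*c+12*s,y,45+a*s+12*c)))[0]-[400,180]+.5)*3.5).round(1).tolist() for a,y in((140,90),(0,90),(0,-90))])
E
```

```text
0 [[300.0, 136.9], [83.9, 465.1], [541.1, 239.6], [342.8, 591.9]] [[219.4, 465.6], [170.0, 243.0], [451.0, 191.2]]
0.05 [[297.7, 131.4], [79.9, 461.3], [542.2, 240.1], [343.9, 592.5]] [[221.9, 463.8], [169.8, 242.1], [450.7, 190.3]]
0.1 [[296.1, 126.2], [76.5, 457.8], [543.3, 240.6], [345.1, 593.1]] [[224.3, 461.5], [169.6, 241.2], [450.5, 189.4]]
```

servo_tool([
  [[0,0,-0.118,0,0,-0.5,5],[0,0,-0.118,0,0,-0.5,5],[0,0,0,2.2,-3,0,5],[0,0,0,2.2,-3,0,5],[0,0,0,2.2,-3,0,5],[0,0,0,2.2,-3,0,5],[0,0,0,2.2,-3,0,5],[0,0,0,2.2,-2.5,0,5],[0,0,0,2.2,-2.5,0,5],[0,0,0,1.0,-1.5,0,5],[0,0,0,0,0,0,5],[0,0,0,0,0,0,5]],
])

```text
time: 8.47
ee_pos: [0.4734, 0.0264, 0.1385]
tcp_rot: [-179.4, 0.8, 24.8]
wrist_force: [1.2, 0.5, -0.8]
opening: 0.0501
```

```bash
python3 to.py .4706 .0482 .12 24.26
```

```text
t 8.47 at [0.4734 0.0264 0.1385] [-179.43    0.82   24.8 ] F [ 1.2  0.5 -0.8] op 0.0501
turn [-0.0099  0.0144  0.0094] shift(current axes) [ 0.68 -2.08  1.86] shift(after turn) [ 0.64 -2.1   1.85]
```

servo_tool([
  [[-0.01,0.014,0.009,0.3,-1,0,5],[0,0,0,0.3,-1,0,5],[0,0,0,0,0,0,5],[0,0,0,0,0,0,5]],
])

```text
time: 8.8
ee_pos: [0.4712, 0.0457, 0.1352]
tcp_rot: [-179.9, 0.3, 24.2]
wrist_force: [0.9, 0.3, -0.5]
opening: 0.0502
```

```bash
python3 to.py .4706 .0482 .12 24.26; python3 look.py 10 scene 190 130 180 180 3.3 top 270 180 120 160 3.5
```

```text
t 8.8 at [0.4712 0.0457 0.1352] [-179.95    0.31   24.19] F [ 0.9  0.3 -0.5] op 0.0502
turn [-0.001   0.0055 -0.0013] shift(current axes) [ 0.06 -0.25  1.52] shift(after turn) [ 0.05 -0.25  1.52]
scene [0.4712 0.0457 0.1352] [-179.95    0.31   24.19]
top [0.4712 0.0456 0.1352] [-179.94    0.31   24.17]
```

View pics/scene_10.png

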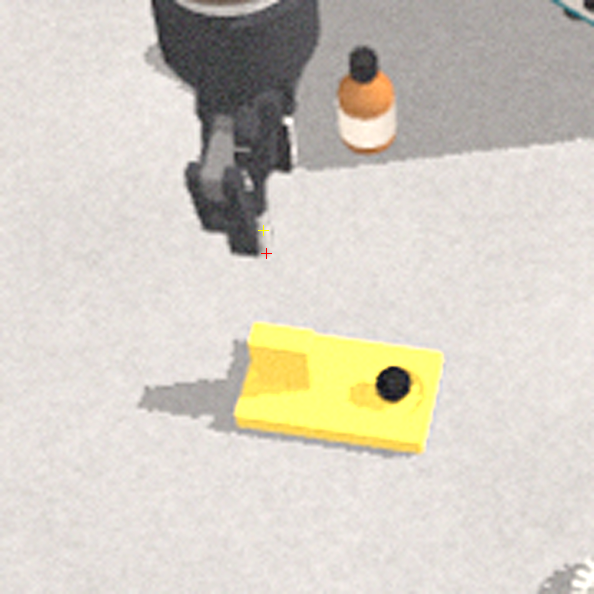

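View pics/top_10.png

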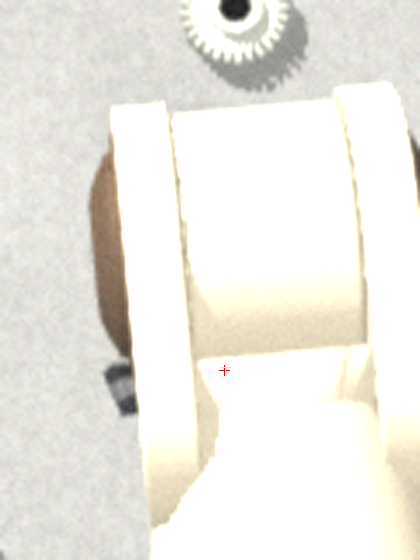

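servo_tool([
  [[0,0.005,0,0,-0.2,2.5,5],[0,0,0,0,0,2.5,5],[0,0,0,0,0,2.5,5],[0,0,0,0,0,1.5,5],[0,0,0,0,0,0,5],[0,0,0,0,0,0,5]],
])

```text
time: 9.4
ee_pos: [0.4721, 0.0438, 0.0439]
tcp_rot: [180.0, -0.2, 23.9]
wrist_force: [-0.5, 0.4, -0.1]
opening: 0.0498
```

```bash
python3 to.py .4706 .0482 .03 24.26; python3 look.py 11 scene 220 180 120 110 6
```

```text
t 9.4 at [0.4721 0.0438 0.0439] [179.97  -0.18  23.92] F [-0.5  0.4 -0.1] op 0.0498
turn [ 0.0006 -0.0031 -0.0059] shift(current axes) [ 0.03 -0.47  1.39] shift(after turn) [ 0.04 -0.46  1.39]
scene [0.4721 0.0438 0.0439] [179.97  -0.18  23.92]
```

View pics/scene_11.png

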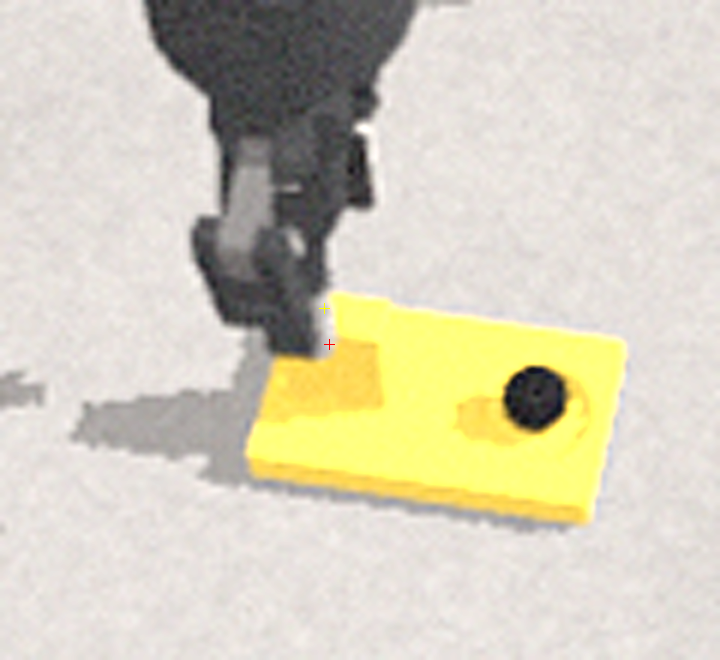

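servo_tool([
  [[0,-0.003,-0.006,0.2,-0.6,0,5],[0,0,0,0,-0.2,0.5,5],[0,0,0,0,0,1.2,5],[0,0,0,0,0,1.0,5],[0,0,0,0,0,0.5,5],[0,0,0,0,0,0,5]],
])

```text
time: 9.95
ee_pos: [0.4735, 0.0529, 0.0133]
tcp_rot: [179.9, -0.3, 24.3]
wrist_force: [-0.1, 0.7, -0.2]
opening: 0.0499
```

```bash
python3 to.py .472 .0488 -.015 24.26; python3 look.py 12 scene 220 180 120 110 6
```

```text
t 9.95 at [0.4735 0.0529 0.0133] [179.85  -0.35  24.3 ] F [-0.1  0.7 -0.2] op 0.0499
turn [ 0.0026 -0.006   0.0007] shift(current axes) [-0.33  0.3   2.83] shift(after turn) [-0.31  0.31  2.83]
scene [0.4735 0.0529 0.0133] [179.85  -0.35  24.3 ]
```

View pics/scene_12.png

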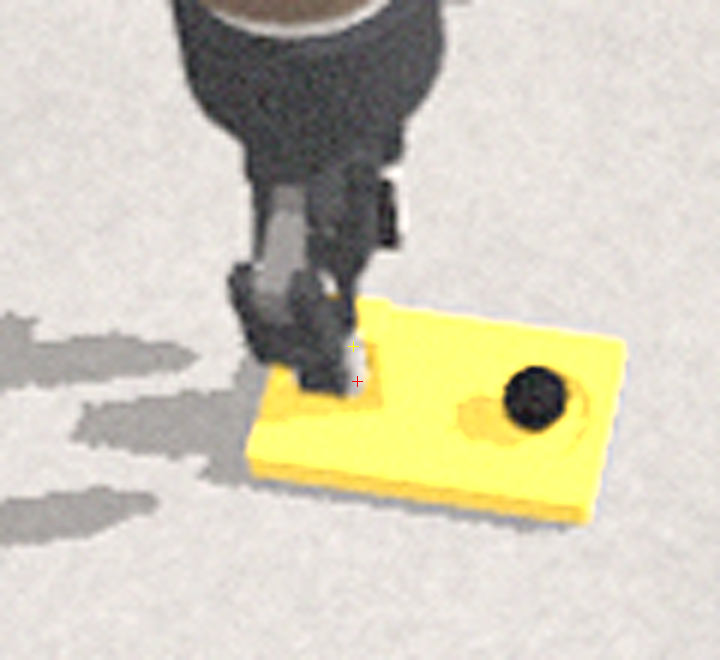

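servo_tool([
  [[0,-0.006,0,-0.2,0.2,0.6,5],[0,0,0,0,0,0.7,5],[0,0,0,0,0,0.5,5],[0,0,0,0,0,0,5],[0,0,0,0,0,0,5]],
])

```text
time: 10.42
ee_pos: [0.4726, 0.0497, -0.0061]
tcp_rot: [179.8, 0.0, 24.3]
wrist_force: [0.0, 0.2, 0.5]
opening: 0.0497
```

```bash
python3 to.py .472 .0488 -.015 24.26; python3 look.py 13 scene 220 180 120 110 6
```

```text
t 10.42 at [ 0.4726  0.0497 -0.0061] [1.7985e+02 4.0000e-02 2.4280e+01] F [0.  0.2 0.5] op 0.0497
turn [0.0027 0.0006 0.0004] shift(current axes) [-0.09  0.05  0.89] shift(after turn) [-0.09  0.06  0.89]
scene [ 0.4726  0.0497 -0.0061] [1.7985e+02 4.0000e-02 2.4280e+01]
```

View pics/scene_13.png

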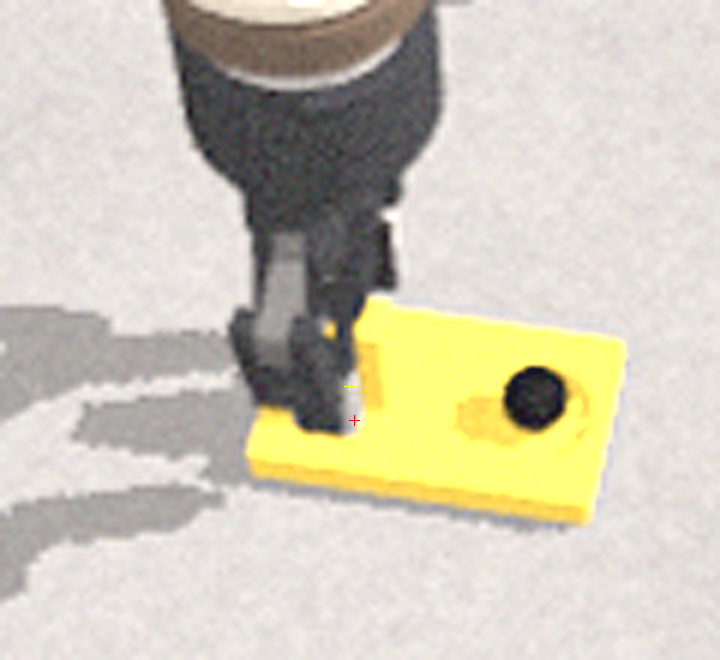

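servo_tool([
  [[0.003,0,0,-0.1,0.05,0.5,5],[0,0,0,0,0,0.3,5],[0,0,0,0,0,0,5]],
])

```text
time: 10.72
ee_pos: [0.4722, 0.0488, -0.0142]
tcp_rot: [-180.0, -0.0, 24.3]
wrist_force: [1.1, 1.0, 0.5]
opening: 0.0498
```

```bash
python3 to.py .472 .0488 -.015 24.26; python3 look.py 14 scene 220 180 120 110 6
```

```text
t 10.72 at [ 0.4722  0.0488 -0.0142] [-1.7998e+02 -2.0000e-02  2.4290e+01] F [1.1 1.  0.5] op 0.0498
turn [-0.0003 -0.0004  0.0005] shift(current axes) [-0.02 -0.01  0.08] shift(after turn) [-0.02 -0.01  0.08]
scene [ 0.4722  0.0488 -0.0142] [-1.7998e+02 -2.0000e-02  2.4290e+01]
```

View pics/scene_14.png

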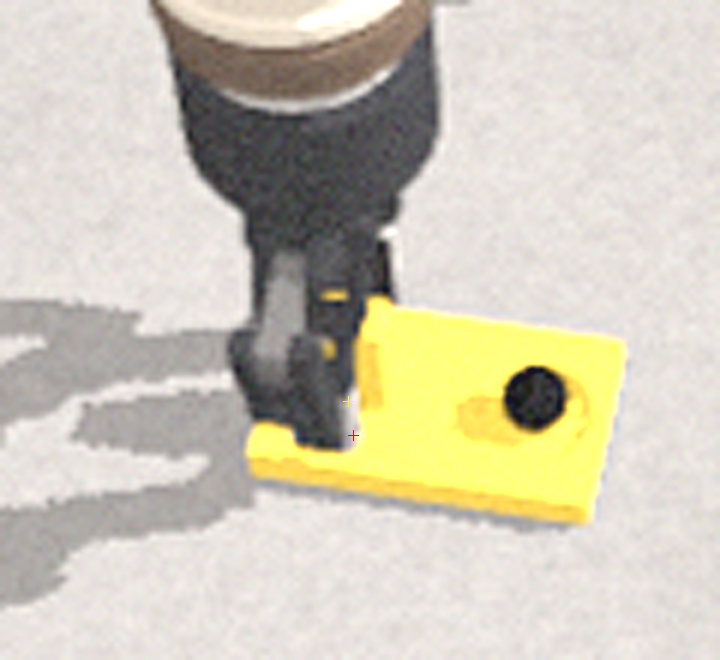

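servo_tool([
  [[0,0,0,0,0,0,4],[0,0,0,0,0,0,3],[0,0,0,0,0,0,2.2],[0,0,0,0,0,0,1.8],[0,0,0,0,0,0,1.5],[0,0,0,0,0,0,1.2],[0,0,0,0,0,0,1.0],[0,0,0,0,0,0,0.8]],
], force=40)

```text
time: 11.43
ee_pos: [0.4725, 0.0489, -0.0136]
tcp_rot: [-180.0, -0.1, 24.3]
wrist_force: [0.3, -0.8, -0.9]
opening: 0.0152
```

```bash
python3 to.py .472 .0488 -.015 24.26; python3 look.py 15 scene 220 180 120 110 6
```

```text
t 11.43 at [ 0.4725  0.0489 -0.0136] [-1.7999e+02 -6.0000e-02  2.4290e+01] F [ 0.3 -0.8 -0.9] op 0.0152
turn [-0.0001 -0.001   0.0006] shift(current axes) [-0.05 -0.01  0.14] shift(after turn) [-0.05 -0.01  0.14]
scene [ 0.4725  0.0489 -0.0136] [-1.7999e+02 -6.0000e-02  2.4290e+01]
```

View pics/scene_15.png

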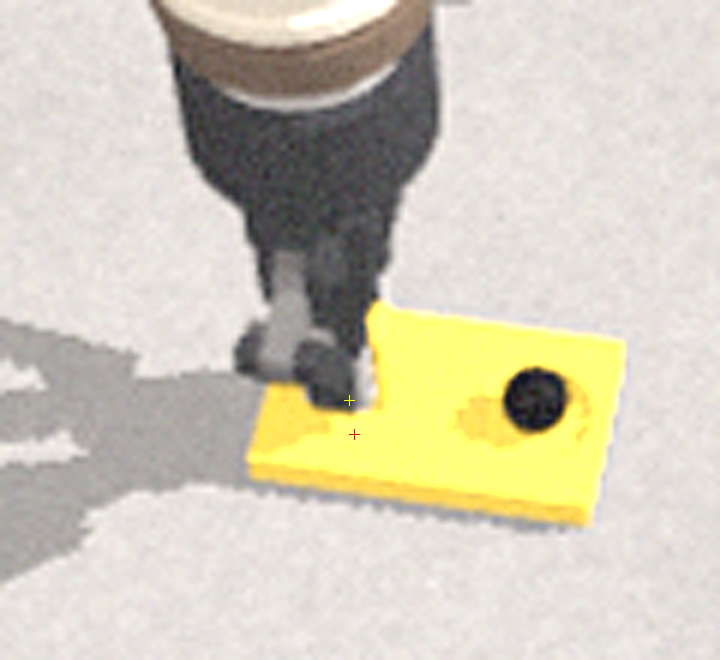

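servo_tool([
  [[0,0,0,0,0,-0.3,0.8],[0,0,0,0,0,-0.5,0.8],[0,0,0,0,0,-0.7,0.8],[0,0,0,0,0,-0.7,0.8],[0,0,0,0,0,-0.7,0.8],[0,0,0,0,0,-0.7,0.8],[0,0,0,0,0,-0.5,0.8],[0,0,0,0,0,-0.3,0.8],[0,0,0,0,0,0,0.8]],
])

```text
time: 12.23
ee_pos: [0.4724, 0.0488, 0.0357]
tcp_rot: [180.0, -0.1, 24.3]
wrist_force: [0.1, 0.6, -1.6]
opening: 0.0154
```

```bash
python3 to.py .4330 .2005 .0974 24.29; python3 look.py 16 scene 200 130 180 160 4
python3 - <<'E'
from fit import *
u=[245.5,323]; print(least_squares(lambda x:proj("top",[x[0],x[1],.075])[0]-u,[.4,.2]).x)
E
```

```text
t 12.23 at [0.4724 0.0488 0.0357] [ 1.800e+02 -6.000e-02  2.429e+01] F [ 0.1  0.6 -1.6] op 0.0154
turn [ 0.     -0.0011 -0.    ] shift(current axes) [  2.66 -15.45  -6.16] shift(after turn) [  2.65 -15.45  -6.17]
scene [0.4724 0.0488 0.0357] [ 1.800e+02 -6.000e-02  2.429e+01]
[0.39674529 0.22853497]
```

View pics/scene_16.png

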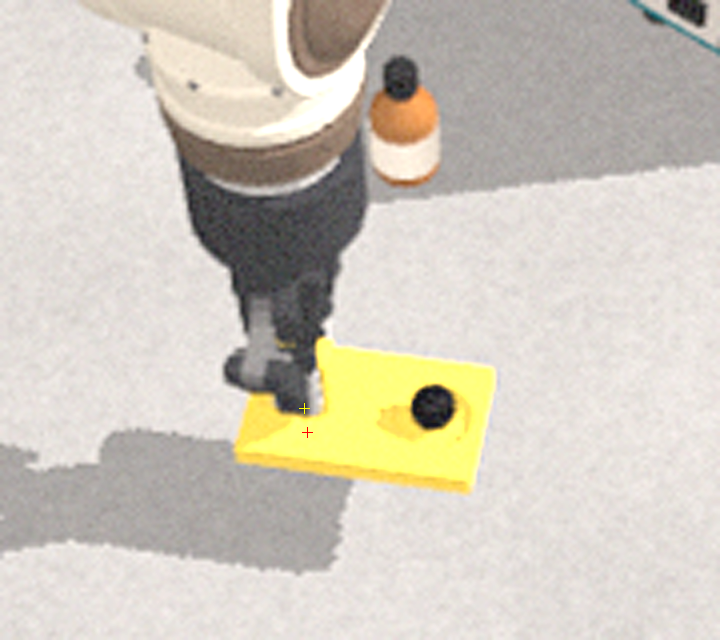

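servo_tool([
  [[0,0,0,0,0,-0.3,0.8],[0,0,0,0,0,-0.6,0.8],[0,0,0,0,0,-0.8,0.8],[0,0,0,0,0,-0.9,0.8],[0,0,0,0,0,-0.9,0.8],[0,0,0,0,0,-0.9,0.8],[0,0,0,0,0,-0.7,0.8],[0,0,0,0,0,-0.4,0.8],[0,0,0,0,0,0,0.8]],
])

```text
time: 13.03
ee_pos: [0.472, 0.0487, 0.0964]
tcp_rot: [-180.0, -0.0, 24.3]
wrist_force: [0.5, 0.3, -1.7]
opening: 0.0152
```

servo_tool([
  [[0,0,0,0.1,-0.3,0,0.8],[0,0,0,0.1,-0.6,0,0.8],[0,0,0,0.2,-0.9,0,0.8],[0,0,0,0.2,-1.1,0,0.8],[0,0,0,0.2,-1.1,0,0.8],[0,0,0,0.2,-1.1,0,0.8],[0,0,0,0.2,-1.1,0,0.8],[0,0,0,0.2,-0.9,0,0.8],[0,0,0,0.1,-0.6,0,0.8],[0,0,0,0.1,-0.3,0,0.8],[0,0,0,0,0,0,0.8]],
])

```text
time: 13.95
ee_pos: [0.4494, 0.1368, 0.0929]
tcp_rot: [-179.9, 0.3, 24.3]
wrist_force: [-0.3, 0.1, -2.1]
opening: 0.0154
```

```bash
python3 to.py .4330 .2005 .0974 24.29; python3 look.py 17 scene 210 60 180 180 3.5
```

```text
t 13.95 at [0.4494 0.1368 0.0929] [-179.89    0.26   24.35] F [-0.3  0.1 -2.1] op 0.0154
turn [-0.002   0.0046  0.001 ] shift(current axes) [ 1.13 -6.48 -0.44] shift(after turn) [ 1.13 -6.48 -0.45]
scene [0.4494 0.1368 0.0929] [-179.89    0.26   24.35]
```

View pics/scene_17.png

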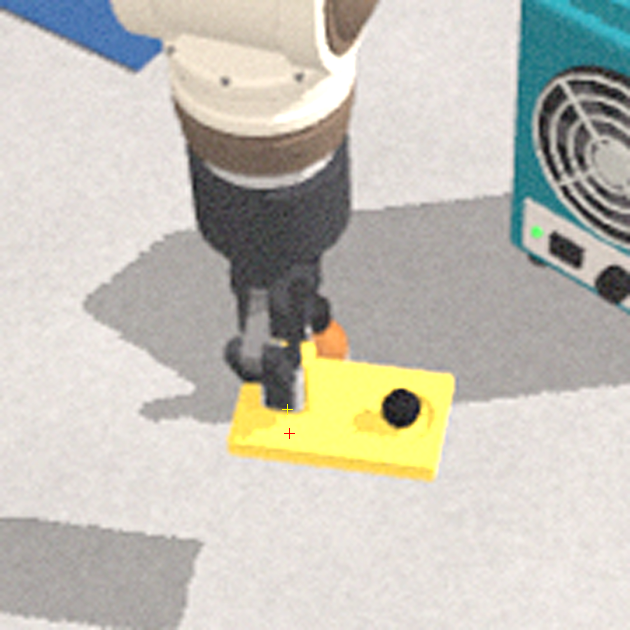

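servo_tool([
  [[-0.002,0.004,0,0.1,-0.3,-0.1,0.8],[0,0,0,0.1,-0.6,-0.1,0.8],[0,0,0,0.2,-0.9,-0.1,0.8],[0,0,0,0.2,-1.0,-0.1,0.8],[0,0,0,0.2,-1.0,-0.1,0.8],[0,0,0,0.2,-1.0,-0.1,0.8],[0,0,0,0.2,-0.8,0,0.8],[0,0,0,0.1,-0.5,0,0.8],[0,0,0,0.1,-0.2,0,0.8],[0,0,0,0,0,0,0.8]],
])

```text
time: 14.83
ee_pos: [0.4369, 0.2024, 0.0998]
tcp_rot: [-179.8, -0.0, 24.7]
wrist_force: [0.2, 0.7, -2.3]
opening: 0.0155
```

```bash
python3 to.py .4330 .2005 .0974 24.29; python3 look.py 18 scene 230 30 180 180 3.5 top 100 170 260 200 2.8
```

```text
t 14.83 at [0.4369 0.2024 0.0998] [-1.7982e+02 -2.0000e-02  2.4740e+01] F [ 0.2  0.7 -2.3] op 0.0155
turn [-0.0031 -0.0003  0.0078] shift(current axes) [-0.43  0.01  0.24] shift(after turn) [-0.43  0.01  0.24]
scene [0.4369 0.2024 0.0998] [-1.7982e+02 -2.0000e-02  2.4740e+01]
top [0.4369 0.2021 0.0997] [-1.7983e+02 -1.0000e-02  2.4710e+01]
```

View pics/scene_18.png

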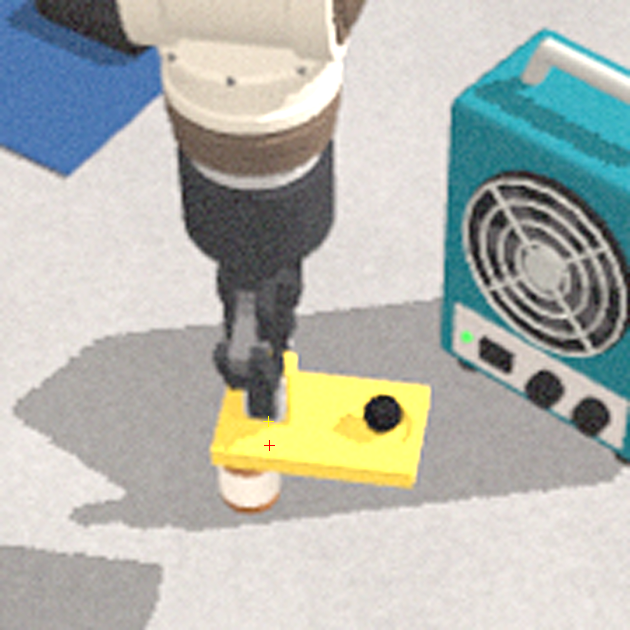

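View pics/top_18.png

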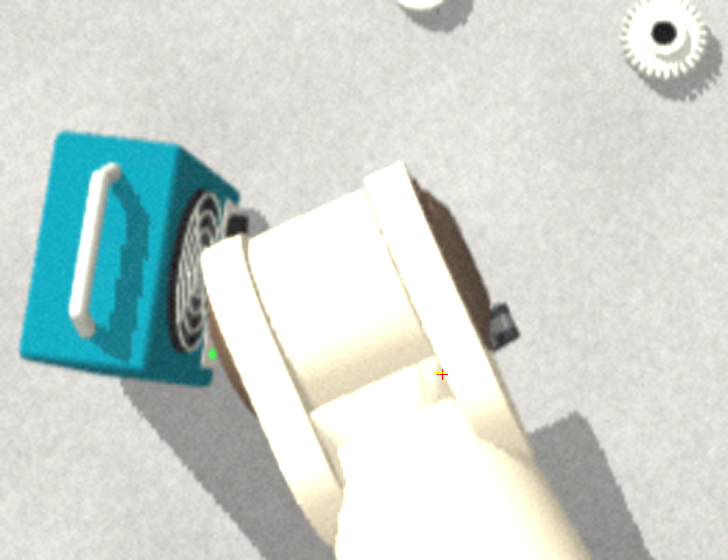

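```bash
python3 - <<'E'
from fit import *
b=np.array([.4944,.228,.1324]); f=lambda p:((proj("scene",p)[0]-[230,30]+.5)*3.5).round(1)
print("ball pred",f(b))
g=np.array([.508,.3751,.13]);y=np.deg2rad(83.3);d=b-g
print("in grille frame",d[0]*np.cos(y)+d[1]*np.sin(y),-d[0]*np.sin(y)+d[1]*np.cos(y),d[2]); print("grille px",f(g))
v=[b[0]-.032*np.cos(np.deg2rad(24.7)),b[1]-.032*np.sin(np.deg2rad(24.7)),np.deg2rad(24.7)]
for P in((55,32,12),(55,-32,12),(-55,-32,12)): q=pose(v,P);q[2]+=.1134;print(P,f(q))
E
python3 to.py .4330 .2005 .0974 24.29; python3 look.py 19 scene 270 120 100 70 8
```

```text
ball pred [381.6 419.2]
in grille frame -0.1476821245716622 -0.0036551445935885107 0.0023999999999999855
grille px [542.9 274.3]
(55, 32, 12) [431.6 390.6]
(55, -32, 12) [415.  476.9]
(-55, -32, 12) [213.1 453.1]
t 14.93 at [0.4369 0.2018 0.0998] [-1.7983e+02 -1.0000e-02  2.4680e+01] F [ 1.  -0.3 -2.1] op 0.0156
turn [-0.003  -0.0001  0.0069] shift(current axes) [-0.41 -0.04  0.24] shift(after turn) [-0.41 -0.04  0.24]
scene [0.4369 0.2018 0.0998] [-1.7983e+02 -1.0000e-02  2.4680e+01]
```

View pics/scene_19.png

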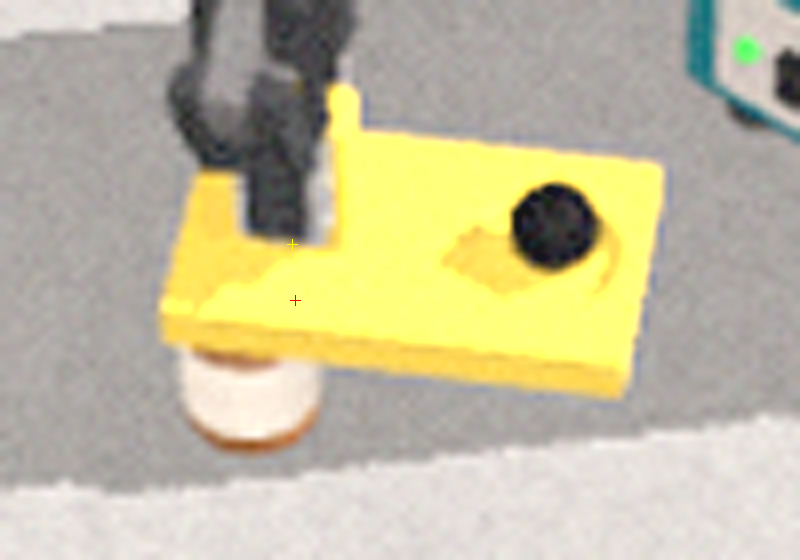

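servo_tool([
  [[0,0,0,0,0,0,0.8],[0,0,0,0,0,0,0.8],[0,0,0,0,0,0,0.8],[0,0,0,0,0,0,0.8]],
])

```text
time: 15.32
ee_pos: [0.4372, 0.2004, 0.0997]
tcp_rot: [-179.8, 0.0, 24.5]
wrist_force: [-0.2, -0.2, -2.1]
opening: 0.0152
```

```bash
python3 to.py .4330 .2005 .0974 24.29; python3 -c "
from workcell import imaging;import cv2
a=imaging.camera('scene');cv2.imwrite('pics/final.png',a)
from workcell import bot;import numpy as np;print(np.abs(bot.get_obs()['qd']).max())"; python3 to.py .4330 .2005 .0974 24.29
```

```text
t 15.32 at [0.4372 0.2004 0.0997] [-179.84    0.     24.51] F [-0.2 -0.2 -2.1] op 0.0152
turn [-0.0028  0.      0.0039] shift(current axes) [-0.38 -0.19  0.23] shift(after turn) [-0.38 -0.19  0.23]
0.1373673677778075
t 15.37 at [0.4372 0.2004 0.0997] [-179.84    0.     24.51] F [ 0.1 -0.4 -1.5] op 0.0153
turn [-0.0028  0.      0.0039] shift(current axes) [-0.38 -0.19  0.24] shift(after turn) [-0.38 -0.19  0.23]
```

View pics/final.png

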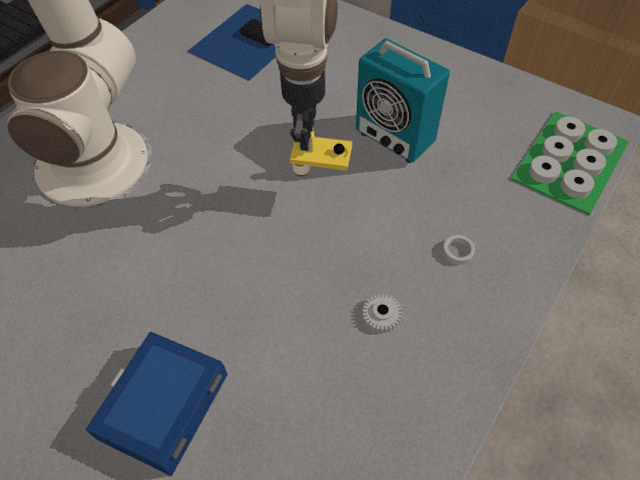

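```bash
python3 -c "
from workcell import bot;print(bot.job_done())"
```

```text
the job is handed in; nothing more can be done
None
```

The lid of the ball case is shut, and the tray is held up, level and still in front of the blower. I handed the job in at about 15.4 s of the 58 s, and no verdict is reported.

**Lid:** My first sweep passed over the lid without touching it. I went back in lower and pushed it down until it met its stop: about 20 N with no further travel. The pictures agree with a shut lid to within a pixel or two.

**Tray and ball:**
- **Grip:** I took the tray by its upright grip at 40 N (opening 15 mm) and carried it over the bottle, clear of it.
- **Level and stillness:** At the last reading the tilt was under 0.2° and the joints were below 0.15°/s.
- **Ball position:** The ball lay in its pocket about 148 mm in front of the grille, 4 mm off its axis sideways and 2 mm in height. I worked this out from the arm's motion, and the last close-up picture agrees to about 2 px.
- **Other parts:** The gear and ring look unmoved in the last picture. The part of the bottle not hidden by the tray looks unmoved too.

**Disagreements:**
- **Fingertip height:** The real fingertips, shut, sat about 34 mm higher than the reported TCP. The missed sweep, the stop on the lid and the pictures all showed it. I corrected for it before grasping.
- **Blower fit:** It left errors of up to about 3 px (roughly 4 mm), well inside the 30 mm tolerance.

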